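Mark the three numbered sides of a leg blank on a spring marking head

TASK

Pick up the square wooden leg blank and press its numbered sides one after the other against the spring plunger of the marking stand, first the side with one notch, then two, then three: each time hold the side flat against the plunger head with the pencilled cross on its centre, and push the plunger fully in, gently, for about half a second. Then stand the blank upright in the middle of the plywood tray and let go. Do not knock the other things on the bench about.

Things in the scene. Friction and masses are not known exactly. Their poses are not given: they have to be found in the camera images.
- leg_blank: Loose pale wooden post, 45 x 45 x 150 mm, about 0.2 kg, upright on the bench, z up; origin at the centre of its foot. Saw notches 6 mm wide, 10 to 36 mm above the foot, number its sides: one on -y, two on +x, three on +y (1, 2, 3 anticlockwise from above), -x plain. A cross on each numbered side, 65 mm up. At the start +x points away from the robot within 46 degrees.
- face_one (a point): Pencilled cross on the side with one notch: leg_blank frame (0, -22.5, 65) mm.
- face_two (a point): Pencilled cross on the side with two notches: leg_blank frame (22.5, 0, 65) mm.
- face_three (a point): Pencilled cross on the side with three notches: leg_blank frame (0, 22.5, 65) mm.
- marking_stand: Fixed grey stand: base 130 x 110 x 12 mm, column 207 mm high, slanting head (housing 34 to 40 mm thick) overhanging the front (stand's -x, towards the robot). Origin at the base's underside centre; yaw within 0.25 rad. A side flat on the plunger faces away from the robot and 30 degrees up: the blank leans 30 degrees, foot away from the robot.
- plunger_tip (a point): Centre of the plunger's flat round end (steel disc, 22 mm diameter), at rest at (-110, 0, 140) mm in the marking_stand frame; moves with the plunger. z points out of the head (stand's -x, 30 degrees downward); pushing in goes along -z. The housing, at most 40 mm in diameter, begins 28 mm behind it.
- plunger (a joint): How far the plunger is pushed in: 0 at rest, 0.010 m at its stop. Spring: 1.2 N to start, 5.2 N at the stop (400 N/m); it springs back out by itself.
- out_tray: Low open plywood tray, fixed, 140 x 140 mm outside, rim 22 mm high, walls and floor 6 mm thick. Origin at the centre of its underside; the blank's foot stands on the floor 6 mm above it.
- tape_measure: Bystander: yellow tape measure, 41 x 89 x 68 mm, loose. Origin at the centre of its underside.
- sanding_block: Bystander: grey sanding block, 66 x 110 x 42 mm, loose. Origin at the centre of its underside.
- block_plane: Bystander: block plane, 52 x 160 x 51 mm, loose. Origin at the centre of its underside.
- screw_box: Bystander: small cardboard screw box, 61 x 90 x 50 mm, loose. Origin at the centre of its underside.

How it is judged:
By the outcome, as a careful person would: the job done as asked, in the order asked, and still so for the second after the job is handed in, with the robot touching nothing.
It also fails if it takes over 67 s, if anything falls off the work surface, if the arm or the gripper's body presses on something with over 40 N, if the wrist force passes 120 N, or if a joint passes its speed limit or range.

ROBOT

A 6-joint arm with a two-finger parallel gripper is mounted at the origin on a cart in front of the work surface, level with it; the furniture and walls round the work are solid. World frame = base frame: x ahead of the robot, y to its left, z up, the work surface at z = 0. Lengths are in mm, angles in rad, forces in N, time in s.
With the tool pointing down it reaches from about 350 to 775 mm from the base axis. Payload 7.3 kg.
Tool frame: the origin (TCP) lies at the very end of the fingers, on their centre line; the grasp point (between the pads) lies bot.grip_point_offset behind it (bot.grip_point_offset is the distance from the TCP to the grasp point, in mm); z points along the fingers, y is the line along which they close (so a half turn about z gives the same grasp; the last joint's range is limited). The gripper opens to 92 mm and grips with 3 to 60 N. Pads are 19 mm wide; open, the fingers measure 130 mm over their backs; the gripper's body (75 mm by 190 mm) begins 47 mm behind the grasp point.
Start: joints at [-0.146, 0.342, 1.524, -0, 1.275, -0.146], TCP at [525.019, 0.019, 226.741] pointing down, gripper open.
Joint ranges: [-2.53, 2.53], [-0.77, 2.02], [0.04, 2.7], [-1, 4.14], [0.28, 2.66], [-3.11, 3.11]. Speed limits (rad/s): [2.57, 2.57, 3.14, 3.14, 3.14, 3.14].

INTERFACE

Orientations are given as [roll, pitch, yaw] about the fixed x, y, z axes, in that order (R = Rz(yaw) Ry(pitch) Rx(roll)).
In Python, from plant import bot gives the robot as it stands. The module is installed in compiled form; this text tells all that it offers.
- The arm moves only by the tool carry_out, never from a script. Its argument "plan" is a list of rows, each an object of numbers: "tx", "ty", "tz": the shift along the world's x, y, z in mm; "rx", "ry", "rz": the turn, a rotation vector about the world's x, y, z in rad. A call has 1 to 12 rows; each row shifts and turns the commanded pose from where the row before left it; what a row does not reach is not made up. A row lasts 1/10 s, in which the tool goes at most 50 mm and 8.59 degrees, less where a joint would pass 70% of its speed; a pose out of reach is approached as far as the arm can. A call with a gripper value outside its range is refused whole. "gripper" is the closure, from 0 (fully open) to 1 (shut), set as the call begins (left out, the last holds). The fingers move at their own pace and stop on an object; the grip force is fixed at half the most. Time passes only in rows, so rows that do not move let the fingers close. It gives the time, the measured TCP pose, the force, the opening and the grip force at its end, in the units of the state.
- bot.get_obs(): the state, without advancing time (a new reading comes with each control period).
- bot.capture(name): name is "scene" or "side" or "wrist"; returns the picture (400x640x3 uint8, red, green, blue); there is no depth.
- bot.camera_model(name): a dict with "camera_matrix" (3x3 intrinsics, pixels), "R" (3x3) and "t" (3): a world point X has camera coordinates R X + t. Camera axes: x right, y down, z forward; pixel columns grow to the right and rows downward; lengths in mm; the calibration is good to about 2 mm. A picture is of the moment at which its call begins: read the wrist's pose just before it. camera_model takes no time and is no camera call; for the wrist camera it gives the pose at the moment of the call.
- bot.close_job(): hands the job in; it is judged then, once.
The state is a dict: "time": time; "joint_positions": joint angles; "dq": joint speeds; "tau": joint torques, N m; "tool_pos": TCP position; "tcp_rot": TCP orientation; "contact_force": force on the tool from outside, world axes, zero at the start; "moment": the same for the moment, N m; "grip_width": finger opening in mm; "finger_force": force on a finger pad.
Only numpy, scipy, OpenCV 4.12 (cv2) and the standard library are available. Lean on these libraries where they do the work, as an engineer would, in place of code of your own. Each camera call takes 0.05 s, during which the arm holds its last target. There are 200 camera calls.

## Working session

There is one attempt and no reset: what is moved stays moved. The work goes in short steps, Python scripts to look and compute and a tool call to move; the robot and the scene stay as the last step left them, time stands still between calls to the robot, and variables do not carry over. Pictures are saved under pics/ and viewed, at most 10 in all, crops included, and the job is handed in when it is done.

Besides the shell and the picture viewer there is one more tool, called after "Call:" in YAML: its name, and indented under it one key for each argument. carry_out: Moves the arm, as the interface text tells. Its arguments: {"type":"object","properties":{"plan":{"type":"array"},"gripper":{"type":"number"}},"required":["plan"]}

```bash
mkdir -p pics; python3 - <<'E'
from plant import bot
import cv2,numpy as np
print(bot.grip_point_offset, bot.get_obs())
for n in ("scene","side"):
    im=bot.capture(n); cv2.imwrite(f"pics/{n}0.png",im[:,:,::-1])
    m=bot.camera_model(n); print(n,m)
print(bot.camera_model("wrist"))
E
```

```text
18.8 {'time': 0.0, 'joint_positions': array([-1.45976305e-01,  3.42702317e-01,  1.52504891e+00, -1.57505693e-05,
        1.27537498e+00, -1.46021855e-01]), 'dq': array([ 0.00093451,  0.00130728,  0.00096095, -0.00123499, -0.0003995 ,
        0.00060626]), 'tau': array([ 7.61924657e-04, -4.31245601e+01, -2.44219762e+01,  7.17750052e-02,
        5.59406646e-02, -1.04314388e-04]), 'tool_pos': array([5.24584176e+02, 9.09891960e-02, 2.26044418e+02]), 'tcp_rot': array([-3.14007323e+00, -2.08236116e-04,  1.57084632e+00]), 'contact_force': array([0.36481198, 0.6057712 , 0.20123815]), 'moment': array([ 0.01428237, -0.03631992, -0.01563939]), 'finger_force': 0.0, 'grip_width': 91.65358228117643}
scene {'camera_matrix': array([[461.28105262,   0.        , 320.6705903 ],
       [  0.        , 461.28105262, 196.84412661],
       [  0.        ,   0.        ,   1.        ]]), 'R': array([[ 0.47416134, -0.88013085, -0.02325309],
       [-0.52642198, -0.26223658, -0.80877183],
       [ 0.70572723,  0.39572927, -0.58766268]]), 't': array([-328.88098537,  386.535993  , 1049.91349222])}
side {'camera_matrix': array([[382.99567047,   0.        , 319.05370673],
       [  0.        , 382.99567047, 202.20878136],
       [  0.        ,   0.        ,   1.        ]]), 'R': array([[ 0.99259501, -0.12143327,  0.00301752],
       [-0.06114545, -0.52095893, -0.85138888],
       [ 0.10495894,  0.84489985, -0.52452632]]), 't': array([-587.35038828,  111.63492968, 1178.15545815])}
{'camera_matrix': array([[340.13467023,   0.        , 319.98341127],
       [  0.        , 340.13467023, 198.72703179],
       [  0.        ,   0.        ,   1.        ]]), 'R': array([[ 9.99997508e-01, -1.42622928e-03, -1.71777311e-03],
       [-8.99407441e-04, -9.61518251e-01,  2.74739593e-01],
       [-2.04351185e-03, -2.74737363e-01, -9.61517137e-01]]), 't': array([-524.18639257,  -33.90670355,  390.83323503])}
```

View pics/scene0.png

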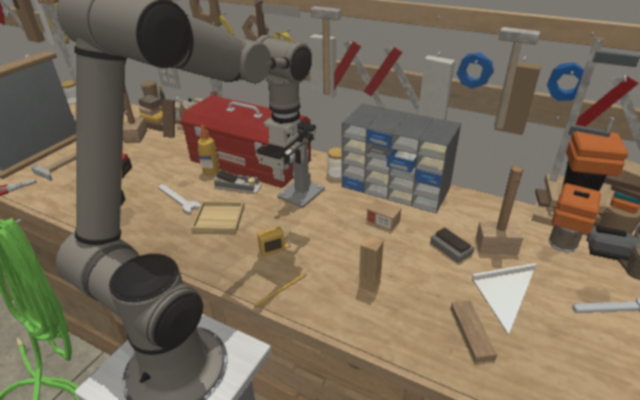

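View pics/side0.png

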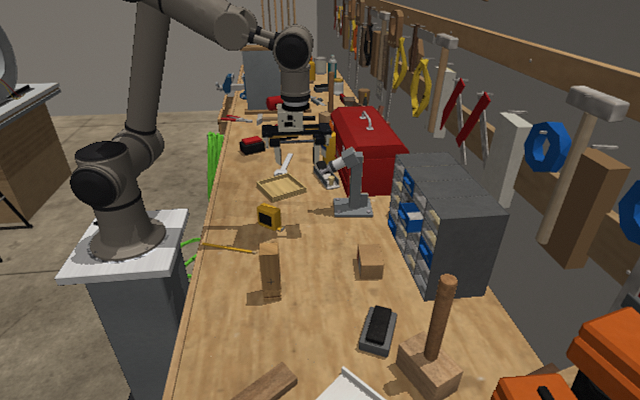

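The scene picture shows the blank at (371,265) with its foot near (371,290), the tray at (218,217), the stand base at (302,192), the tape measure at (270,240), the screw box at (382,217) and the plane at (452,245). In the side view the blank's foot is at about (271,298), the stand base at (352,207) and the tray at (281,187). Next come enlarged crops.

```bash
cat > h.py <<'E'
import numpy as np, cv2
from scipy.spatial.transform import Rotation as Ro
from plant import bot
def ray(m,px,z):
    "pixel -> world point at height z"
    K,R,t=m["camera_matrix"],m["R"],m["t"]
    d=R.T@np.linalg.solve(K,[px[0],px[1],1]); c=-R.T@t
    return c+d*(z-c[2])/d[2]
def proj(m,X):
    p=m["camera_matrix"]@(m["R"]@np.asarray(X,float)+m["t"]); return p[:2]/p[2]
E
python3 - <<'E'
from h import *
s=cv2.imread("pics/scene0.png"); d=cv2.imread("pics/side0.png")
c=lambda im,x,y,w,h,k:cv2.resize(im[y:y+h,x:x+w],None,fx=k,fy=k,interpolation=cv2.INTER_CUBIC)
top=np.hstack([c(s,180,140,160,120,2.5),c(s,340,220,160,120,2.5)])
bot_=np.hstack([c(d,240,140,160,120,2.5),c(d,220,220,160,120,2.5)])
cv2.imwrite("pics/crop0.png",np.vstack([top,bot_]))
ms,md=bot.camera_model("scene"),bot.camera_model("side")
for n,p in dict(blank=(371,291),tray=(218,218),stand=(302,192),tape=(272,252),box=(382,226),plane=(452,250)).items(): print(n,ray(ms,p,0).round())
for n,p in dict(blank=(271,298),tray=(281,189),stand=(353,210),tape=(270,226),box=(370,276),plane=(378,340)).items(): print(n,ray(md,p,0).round())
E
```

```text
blank [ 412. -303.    0.]
tray [476. 259.   0.]
stand [722.  89.   0.]
tape [420.  15.   0.]
box [ 675. -227.    0.]
plane [ 665. -449.    0.]
blank [ 432. -302.    0.]
tray [478. 254.   0.]
stand [719.  78.   0.]
tape [434.  16.   0.]
box [ 700. -252.    0.]
plane [ 669. -459.    0.]
```

View pics/crop0.png

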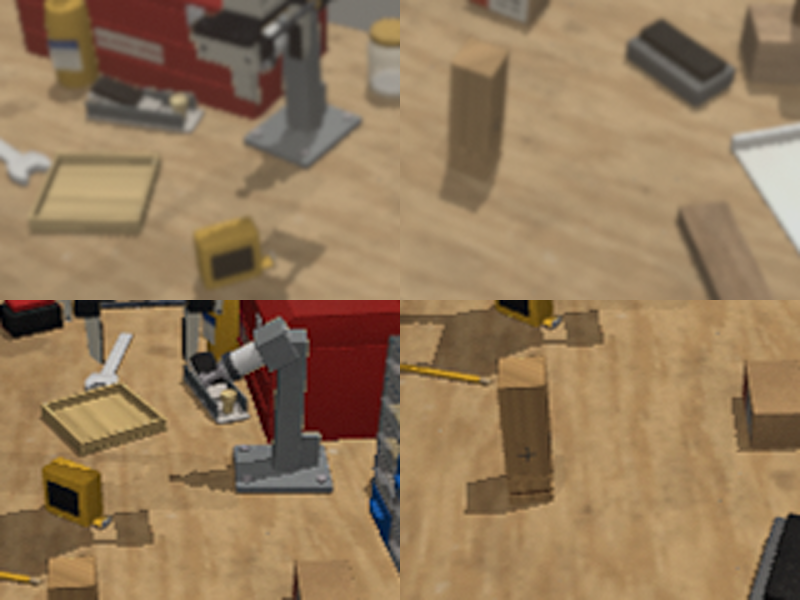

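The crops show the blank with one cross and a single notch mark on the side facing the side camera (-y), so the yaw is moderate. The tray is clear and the head points at the robot. I'll take a wrist picture here for the stand, then move above the blank.

```bash
python3 - <<'E'
from h import *
import pickle
m=bot.camera_model("wrist"); im=bot.capture("wrist")[:,:,::-1]
cv2.imwrite("pics/w0.png",im); pickle.dump(m,open("w0.pkl","wb"))
E
```

```text
(no output)
```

View pics/w0.png

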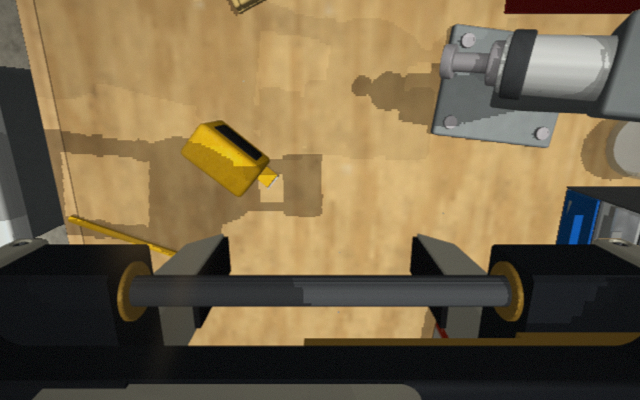

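Call:
carry_out:
  plan:
    - {"tx": -17,"ty": -38,"tz": 7}
    - {"tx": -17,"ty": -38,"tz": 7}
    - {"tx": -17,"ty": -38,"tz": 7}
    - {"tx": -17,"ty": -38,"tz": 7}
    - {"tx": -17,"ty": -38,"tz": 7}
    - {"tx": -17,"ty": -38,"tz": 7}
    - {}
    - {}

```text
invalid input at $.plan[0]: expected keys tx, ty, tz, rx, ry, rz
```

The wrist view shows the stand base with corners near (449,24), (432,133) and (556,147), the plunger disc near (447,61) and the tape measure at (228,158). The fingers hide rows below about 235. I'll go further along -y so that the camera sits above the blank.

Call:
carry_out:
  plan:
    - {"tx": -15,"ty": -44,"tz": 8,"rx": 0,"ry": 0,"rz": 0}
    - {"tx": -15,"ty": -44,"tz": 8,"rx": 0,"ry": 0,"rz": 0}
    - {"tx": -15,"ty": -44,"tz": 8,"rx": 0,"ry": 0,"rz": 0}
    - {"tx": -15,"ty": -44,"tz": 8,"rx": 0,"ry": 0,"rz": 0}
    - {"tx": -15,"ty": -44,"tz": 8,"rx": 0,"ry": 0,"rz": 0}
    - {"tx": -15,"ty": -44,"tz": 8,"rx": 0,"ry": 0,"rz": 0}
    - {"tx": -15,"ty": -44,"tz": 8,"rx": 0,"ry": 0,"rz": 0}
    - {"tx": 0,"ty": -22,"tz": 0,"rx": 0,"ry": 0,"rz": 0}
    - {"tx": 0,"ty": 0,"tz": 0,"rx": 0,"ry": 0,"rz": 0}
    - {"tx": 0,"ty": 0,"tz": 0,"rx": 0,"ry": 0,"rz": 0}

```text
time: 1.15
tool_pos: [419.7, -329.7, 282.1]
tcp_rot: [-3.141, -0.001, 1.57]
contact_force: [0.0, 0.4, 0.3]
grip_width: 91.7
finger_force: 0.0
```

```bash
python3 - <<'E'
from h import *
import pickle
print(bot.get_obs()["tool_pos"])
m=bot.camera_model("wrist"); im=bot.capture("wrist")[:,:,::-1]
cv2.imwrite("pics/w1.png",im); pickle.dump(m,open("w1.pkl","wb"))
w=pickle.load(open("w0.pkl","rb"))
for p in [(449,24),(432,133),(556,147)]: print(ray(w,p,12).round(1))
print("tip",ray(w,(447,61),140).round(1))
E
```

```text
[ 419.74085752 -329.67880706  282.12769468]
[652.4 147.8  12. ]
[645.   41.2  12. ]
[781.4  26.   12. ]
tip [609.5 100.  140. ]
```

View pics/w1.png

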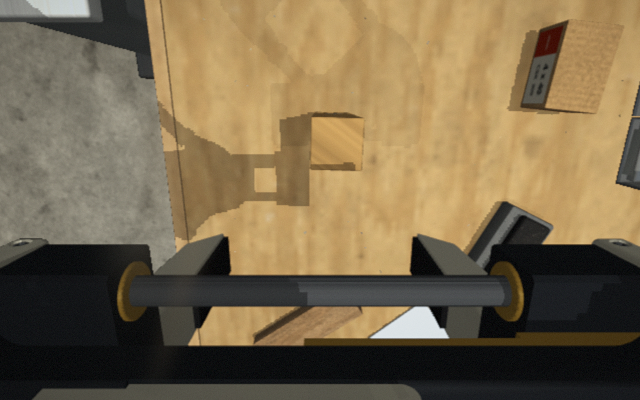

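The blank's top shows at about (311,117)–(363,170), nearly square to the image and so with a small yaw. Next I'll segment it and project the corners.

```bash
python3 - <<'E'
from h import *
import pickle
im=cv2.imread("pics/w1.png"); m=pickle.load(open("w1.pkl","rb"))
for p in [(312,117),(362,118),(363,170),(311,167)]: print(ray(m,p,150).round(1))
w0=cv2.imread("pics/w0.png")
a=cv2.resize(im[95:190,290:385],(400,400),interpolation=cv2.INTER_CUBIC)
b=cv2.resize(w0[10:160,420:570],(400,400),interpolation=cv2.INTER_CUBIC)
s=cv2.imread("pics/side0.png")[140:240,240:400]
t=cv2.imread("pics/scene0.png")[190:245,180:268]
c=np.hstack([cv2.resize(s,(320,200),interpolation=cv2.INTER_CUBIC),cv2.resize(t,(320,200),interpolation=cv2.INTER_CUBIC),np.zeros((200,160,3),np.uint8)])
cv2.imwrite("pics/crop1.png",np.vstack([np.hstack([a,b]),c]))
E
```

```text
[ 413.1 -267.9  150. ]
[ 454.6 -268.8  150. ]
[ 456.9 -312.7  150. ]
[ 411.8 -309.9  150. ]
```

View pics/crop1.png

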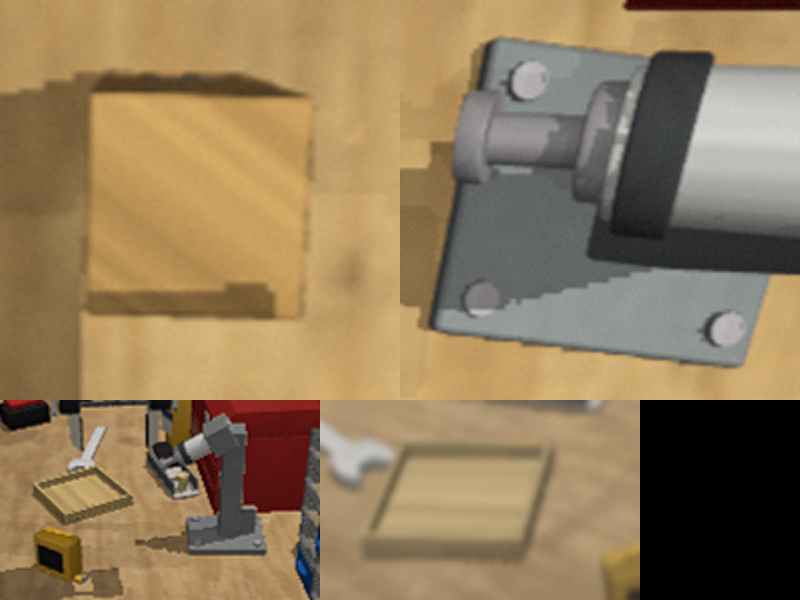

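```bash
cat > meas.py <<'E'
from h import *
import pickle
w0,w1=[pickle.load(open(f"w{i}.pkl","rb")) for i in (0,1)]
P=np.array([ray(w1,p,150) for p in [(311.6,117.1),(363.9,118.0),(361.7,170.5),(310.4,169.3)]])
print("blank",P.mean(0),P.round(1).tolist())
print("yaws",[np.degrees(np.arctan2(*(v[[1,0]]))) for v in (P[1]-P[0],P[2]-P[3])],[np.degrees(np.arctan2(*(v[[1,0]])))-90 for v in (P[0]-P[3],P[1]-P[2])])
for p in [(452.6,25),(432,133),(549.4,147.2)]: print("base",ray(w0,p,12).round(1))
T=ray(w0,(444.8,61.4),140);print("tip",T)
ms,md=bot.camera_model("scene"),bot.camera_model("side"); print("tip in side",proj(md,T))
q=np.array([ray(md,(240+x/2.5,140+(y-300)/2.5),22) for x,y in [(42,405),(102,384),(165,425),(87,455)]]);print(q.round(),q.mean(0))
q=np.array([ray(ms,(180+(x-320)/3.636,190+(y-400)/3.636),22) for x,y in [(398,444),(553,446),(535,545),(366,545)]]);print(q.round(),q.mean(0))
E
python3 meas.py
```

```text
blank [ 433.9852432  -290.46247665  150.        ] [[412.7, -268.0, 150.0], [456.2, -268.8, 150.0], [455.7, -313.1, 150.0], [411.3, -312.0, 150.0]]
yaws [np.float64(-1.091634319228198), np.float64(-1.4826722738754996)] [np.float64(-1.8737941015536848), np.float64(-0.5761766375879915)]
base [656.  146.9  12. ]
base [645.   41.2  12. ]
base [774.2  25.8  12. ]
tip [608.08331717  99.73095509 140.        ]
tip in side [320.44220181 172.64763625]
[[389. 279.  22.]
 [482. 337.  22.]
 [568. 197.  22.]
 [453. 127.  22.]] [473.13113895 234.8314913   22.        ]
[[498. 341.  22.]
 [558. 212.  22.]
 [438. 144.  22.]
 [374. 271.  22.]] [466.98452098 242.05101643  22.        ]
```

Call:
carry_out:
  plan:
    - {"tx": 14.3,"ty": 39.2,"tz": 0,"rx": 0,"ry": 0,"rz": -0.022}
    - {"tx": 0,"ty": 0,"tz": -30,"rx": 0,"ry": 0,"rz": 0}
    - {"tx": 0,"ty": 0,"tz": -30,"rx": 0,"ry": 0,"rz": 0}
    - {"tx": 0,"ty": 0,"tz": -30,"rx": 0,"ry": 0,"rz": 0}
    - {"tx": 0,"ty": 0,"tz": -30,"rx": 0,"ry": 0,"rz": 0}
    - {"tx": 0,"ty": 0,"tz": -30,"rx": 0,"ry": 0,"rz": 0}
    - {"tx": 0,"ty": 0,"tz": -30,"rx": 0,"ry": 0,"rz": 0}
    - {"tx": 0,"ty": 0,"tz": -9,"rx": 0,"ry": 0,"rz": 0}
    - {"tx": 0,"ty": 0,"tz": 0,"rx": 0,"ry": 0,"rz": 0}
    - {"tx": 0,"ty": 0,"tz": 0,"rx": 0,"ry": 0,"rz": 0}

```text
time: 2.2
tool_pos: [435.2, -290.7, 95.0]
tcp_rot: [3.14, 0.001, 1.55]
contact_force: [0.4, -0.7, -0.3]
grip_width: 91.9
finger_force: 0.0
```

Call:
carry_out:
  plan:
    - {"tx": 0,"ty": 0,"tz": 0,"rx": 0,"ry": 0,"rz": 0}
    - {"tx": 0,"ty": 0,"tz": 0,"rx": 0,"ry": 0,"rz": 0}
    - {"tx": 0,"ty": 0,"tz": 0,"rx": 0,"ry": 0,"rz": 0}
    - {"tx": 0,"ty": 0,"tz": 0,"rx": 0,"ry": 0,"rz": 0}
    - {"tx": 0,"ty": 0,"tz": 0,"rx": 0,"ry": 0,"rz": 0}
    - {"tx": 0,"ty": 0,"tz": 0,"rx": 0,"ry": 0,"rz": 0}
    - {"tx": 0,"ty": 0,"tz": 0,"rx": 0,"ry": 0,"rz": 0}
    - {"tx": 0,"ty": 0,"tz": 0,"rx": 0,"ry": 0,"rz": 0}
  gripper: 1

```text
time: 3.0
tool_pos: [434.3, -290.8, 93.7]
tcp_rot: [-3.142, -0.0, 1.549]
contact_force: [-0.7, -0.1, -0.1]
grip_width: 44.9
finger_force: 30.0
```

```bash
cat > go.py <<'E'
from h import *
import sys
TIP=np.array([607,99.5,140.]); YAW=-0.11; H=93.3
def target(k,off,tip=TIP,yaw=YAW):
    "TCP pose for face k (1,2,3), off mm short of the plunger at rest (negative=pushed in)"
    B=Ro.from_euler("z",yaw)*Ro.from_euler("y",-np.pi/6)
    n=B.apply([1,0,0]); u=B.apply([0,0,1])
    R=B*Ro.from_euler("z",(2-k)*np.pi/2)
    tool=R*Ro.from_euler("z",np.pi/2)*Ro.from_euler("x",np.pi)
    return tip-(22.5+off)*n+(H-65)*u, tool, n, u
def delta(p,R,o=None):
    o=o or bot.get_obs(); Rc=Ro.from_euler("xyz",o["tcp_rot"])
    return (p-o["tool_pos"]).round(1),(R*Rc.inv()).as_rotvec().round(3)
if __name__=="__main__":
    k,off=int(sys.argv[1]),float(sys.argv[2])
    p,R,n,u=target(k,off); print(p.round(1),"n",n.round(3),"u",u.round(3)); print(delta(p,R))
E
python3 go.py 1 60
```

```text
[521.9 108.9 123.3] n [ 0.861 -0.095  0.5  ] u [-0.497  0.055  0.866]
(array([ 87.7, 399.7,  29.6]), array([-0.432, -0.378,  1.446]))
```

Call:
carry_out:
  plan:
    - {"tx": 0,"ty": 0,"tz": 15,"rx": 0,"ry": 0,"rz": 0}
    - {"tx": 0,"ty": 0,"tz": 30,"rx": 0,"ry": 0,"rz": 0}
    - {"tx": 0,"ty": 0,"tz": 35,"rx": 0,"ry": 0,"rz": 0}
    - {"tx": 0,"ty": 0,"tz": 35,"rx": 0,"ry": 0,"rz": 0}
    - {"tx": 0,"ty": 0,"tz": 30,"rx": 0,"ry": 0,"rz": 0}
    - {"tx": 0,"ty": 0,"tz": 0,"rx": 0,"ry": 0,"rz": 0}

```text
time: 3.6
tool_pos: [435.7, -292.0, 242.6]
tcp_rot: [3.136, 0.005, 1.549]
contact_force: [0.7, -0.7, -2.1]
grip_width: 44.8
finger_force: 30.0
```

```bash
python3 go.py 1 60
```

```text
[521.9 108.9 123.3] n [ 0.861 -0.095  0.5  ] u [-0.497  0.055  0.866]
(array([  86.2,  400.9, -119.4]), array([-0.432, -0.37 ,  1.445]))
```

Call:
carry_out:
  plan:
    - {"tx": 7.2,"ty": 33.4,"tz": 0,"rx": -0.036,"ry": -0.031,"rz": 0.12}
    - {"tx": 7.2,"ty": 33.4,"tz": 0,"rx": -0.036,"ry": -0.031,"rz": 0.12}
    - {"tx": 7.2,"ty": 33.4,"tz": 0,"rx": -0.036,"ry": -0.031,"rz": 0.12}
    - {"tx": 7.2,"ty": 33.4,"tz": 0,"rx": -0.036,"ry": -0.031,"rz": 0.12}
    - {"tx": 7.2,"ty": 33.4,"tz": 0,"rx": -0.036,"ry": -0.031,"rz": 0.12}
    - {"tx": 7.2,"ty": 33.4,"tz": 0,"rx": -0.036,"ry": -0.031,"rz": 0.12}
    - {"tx": 7.2,"ty": 33.4,"tz": 0,"rx": -0.036,"ry": -0.031,"rz": 0.12}
    - {"tx": 7.2,"ty": 33.4,"tz": 0,"rx": -0.036,"ry": -0.031,"rz": 0.12}
    - {"tx": 7.2,"ty": 33.4,"tz": 0,"rx": -0.036,"ry": -0.031,"rz": 0.12}
    - {"tx": 7.2,"ty": 33.4,"tz": 0,"rx": -0.036,"ry": -0.031,"rz": 0.12}
    - {"tx": 7.2,"ty": 33.4,"tz": 0,"rx": -0.036,"ry": -0.031,"rz": 0.12}
    - {"tx": 7.2,"ty": 33.4,"tz": 0,"rx": -0.036,"ry": -0.031,"rz": 0.12}

```text
time: 4.8
tool_pos: [519.5, 111.5, 236.8]
tcp_rot: [-3.137, 0.519, 3.032]
contact_force: [0.4, -0.8, -2.4]
grip_width: 44.5
finger_force: 30.0
```

Call:
carry_out:
  plan:
    - {"tx": 0,"ty": 0,"tz": -20,"rx": 0,"ry": 0,"rz": 0}
    - {"tx": 0,"ty": 0,"tz": -35,"rx": 0,"ry": 0,"rz": 0}
    - {"tx": 0,"ty": 0,"tz": -35,"rx": 0,"ry": 0,"rz": 0}
    - {"tx": 0,"ty": 0,"tz": -20,"rx": 0,"ry": 0,"rz": 0}
    - {"tx": 0,"ty": 0,"tz": 0,"rx": 0,"ry": 0,"rz": 0}
    - {"tx": 0,"ty": 0,"tz": 0,"rx": 0,"ry": 0,"rz": 0}

```text
time: 5.4
tool_pos: [520.2, 110.0, 128.0]
tcp_rot: [-3.138, 0.519, 3.026]
contact_force: [-0.5, -0.2, -1.7]
grip_width: 44.9
finger_force: 30.0
```

```bash
python3 go.py 1 30; python3 - <<'E'
from h import *
o=bot.get_obs();print(o["tool_pos"],o["joint_positions"].round(2))
d=bot.capture("side")[:,:,::-1];s=bot.capture("scene")[:,:,::-1]
cv2.imwrite("pics/s1.png",d)
c=lambda im,x,y,w,h,k:cv2.resize(im[y:y+h,x:x+w],None,fx=k,fy=k,interpolation=cv2.INTER_CUBIC)
cv2.imwrite("pics/crop2.png",np.hstack([c(d,240,110,133,160,3),c(s,210,120,133,160,3)]))
E
```

```text
[547.7 106.  138.3] n [ 0.861 -0.095  0.5  ] u [-0.497  0.055  0.866]
(array([27.5, -4. , 10.2]), array([ 0.002, -0.005,  0.007]))
[520.23977504 109.99989637 128.04467279] [ 0.14  0.29  2.07 -0.45  0.3  -0.91]
```

View pics/crop2.png

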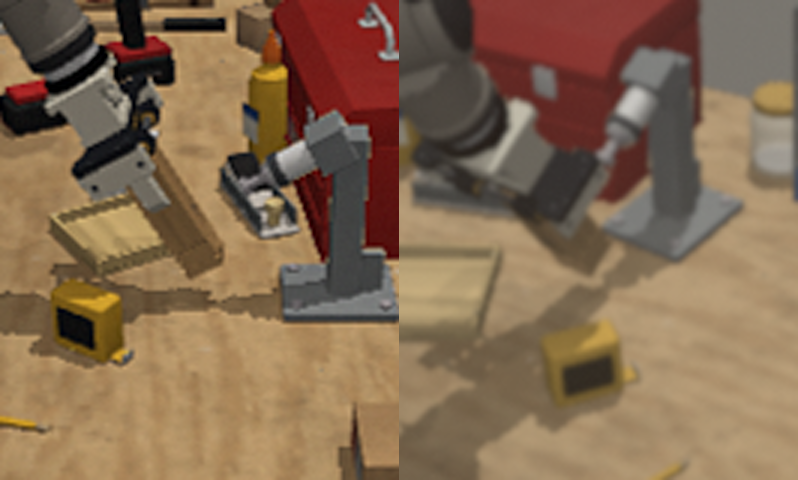

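The side view shows the blank leaning parallel to the housing axis, foot away, clear of the stand and tape. Next I'll approach and then creep forward watching the force.

Call:
carry_out:
  plan:
    - {"tx": 14,"ty": -2,"tz": 5,"rx": 0,"ry": 0,"rz": 0}
    - {"tx": 14,"ty": -2,"tz": 5,"rx": 0.002,"ry": -0.005,"rz": 0.007}
    - {"tx": 10,"ty": -1,"tz": 5.5,"rx": 0,"ry": 0,"rz": 0}
    - {"tx": 6.1,"ty": -0.7,"tz": 4,"rx": 0,"ry": 0,"rz": 0}
    - {"tx": 0,"ty": 0,"tz": 0,"rx": 0,"ry": 0,"rz": 0}
    - {"tx": 0,"ty": 0,"tz": 0,"rx": 0,"ry": 0,"rz": 0}

```text
time: 6.1
tool_pos: [564.4, 104.3, 148.5]
tcp_rot: [3.142, 0.525, 3.031]
contact_force: [-0.1, -0.6, -3.0]
grip_width: 44.8
finger_force: 30.0
```

```bash
python3 go.py 1 0; python3 - <<'E'
from h import *
import pickle
o=bot.get_obs();print(o["tool_pos"],o["joint_positions"].round(2),o["contact_force"])
d=bot.capture("side")[:,:,::-1];s=bot.capture("scene")[:,:,::-1]
c=lambda im,x,y,w,h,k:cv2.resize(im[y:y+h,x:x+w],None,fx=k,fy=k,interpolation=cv2.INTER_CUBIC)
cv2.imwrite("pics/crop3.png",np.hstack([c(d,290,130,80,80,5),c(s,240,120,80,80,5)]))
E
```

```text
[573.6 103.2 153.3] n [ 0.861 -0.095  0.5  ] u [-0.497  0.055  0.866]
(array([ 9.2, -1.1,  4.8]), array([0.   , 0.002, 0.001]))
[564.40207323 104.29413847 148.47317825] [ 0.11  0.32  1.96 -0.31  0.37 -1.09] [-0.09349922 -0.55583436 -2.99573585]
```

View pics/crop3.png

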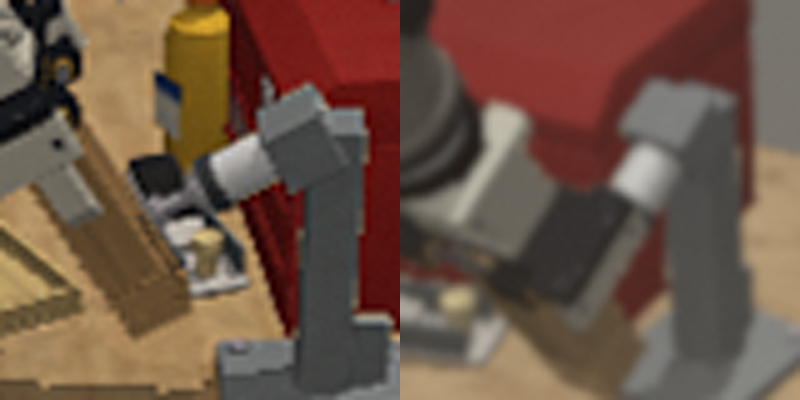

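```bash
python3 - <<'E'
from go import *
md=bot.camera_model("side"); o=bot.get_obs()
T=Ro.from_euler("xyz",o["tcp_rot"]); p=o["tool_pos"]
# blank frame: tool = B*Rz(90)*Rx(180)
B=T*(Ro.from_euler("z",np.pi/2)*Ro.from_euler("x",np.pi)).inv()
f=lambda q:(proj(md,p+B.apply(np.array(q)-[0,0,H]))-[290,130])*5
for q in [(22.5,-22.5,0),(-22.5,-22.5,0),(-22.5,22.5,0),(22.5,22.5,0),(22.5,-22.5,150),(0,-22.5,65)]: print(q,f(q).round())
print("tip",(proj(md,TIP)-[290,130])*5)
n=target(1,0)[2]; print("tip+28",(proj(md,TIP+28*n)-[290,130])*5)
E
```

```text
(22.5, -22.5, 0) [184. 279.]
(-22.5, -22.5, 0) [185. 312.]
(-22.5, 22.5, 0) [127. 341.]
(22.5, 22.5, 0) [126. 308.]
(22.5, -22.5, 150) [ 70. 103.]
(0, -22.5, 65) [136. 221.]
tip [150.61155422 213.48696908]
tip+28 [187.98879388 194.18920012]
```

Blank and tip show the same camera bias, so the model agrees. I'll press now, in small steps.

Call:
carry_out:
  plan:
    - {"tx": 2.6,"ty": -0.3,"tz": 1.5,"rx": 0,"ry": 0,"rz": 0}
    - {"tx": 2.6,"ty": -0.3,"tz": 1.5,"rx": 0,"ry": 0,"rz": 0}
    - {"tx": 2.6,"ty": -0.3,"tz": 1.5,"rx": 0,"ry": 0,"rz": 0}
    - {"tx": 2.6,"ty": -0.3,"tz": 1.5,"rx": 0,"ry": 0,"rz": 0}
    - {"tx": 1.3,"ty": -0.1,"tz": 0.8,"rx": 0,"ry": 0,"rz": 0}
    - {"tx": 0,"ty": 0,"tz": 0,"rx": 0,"ry": 0,"rz": 0}
    - {"tx": 0,"ty": 0,"tz": 0,"rx": 0,"ry": 0,"rz": 0}

```text
time: 6.9
tool_pos: [576.0, 103.0, 154.6]
tcp_rot: [-3.141, 0.524, 3.031]
contact_force: [-2.4, 1.0, -3.0]
grip_width: 44.9
finger_force: 30.0
```

Call:
carry_out:
  plan:
    - {"tx": 1.7,"ty": -0.2,"tz": 1,"rx": 0,"ry": 0,"rz": 0}
    - {"tx": 1.7,"ty": -0.2,"tz": 1,"rx": 0,"ry": 0,"rz": 0}
    - {"tx": 0,"ty": 0,"tz": 0,"rx": 0,"ry": 0,"rz": 0}
    - {"tx": 0,"ty": 0,"tz": 0,"rx": 0,"ry": 0,"rz": 0}

```text
time: 7.3
tool_pos: [579.5, 102.6, 156.6]
tcp_rot: [-3.141, 0.524, 3.031]
contact_force: [-3.7, 0.2, -4.7]
grip_width: 44.8
finger_force: 30.0
```

Call:
carry_out:
  plan:
    - {"tx": 1.3,"ty": -0.1,"tz": 0.8,"rx": 0,"ry": 0,"rz": 0}
    - {"tx": 1.3,"ty": -0.1,"tz": 0.8,"rx": 0,"ry": 0,"rz": 0}
    - {"tx": 0.7,"ty": -0.1,"tz": 0.4,"rx": 0,"ry": 0,"rz": 0}
    - {"tx": 0,"ty": 0,"tz": 0,"rx": 0,"ry": 0,"rz": 0}
    - {"tx": 0,"ty": 0,"tz": 0,"rx": 0,"ry": 0,"rz": 0}

```text
time: 7.8
tool_pos: [582.5, 102.2, 158.4]
tcp_rot: [-3.141, 0.523, 3.031]
contact_force: [-5.5, 0.3, -5.7]
grip_width: 44.7
finger_force: 30.0
```

Call:
carry_out:
  plan:
    - {"tx": 0.4,"ty": 0,"tz": 0.25,"rx": 0,"ry": 0,"rz": 0}
    - {"tx": 0,"ty": 0,"tz": 0,"rx": 0,"ry": 0,"rz": 0}

```text
time: 8.0
tool_pos: [582.5, 102.2, 158.4]
tcp_rot: [-3.141, 0.523, 3.031]
contact_force: [-7.0, -0.1, -5.5]
grip_width: 44.9
finger_force: 30.0
```

Call:
carry_out:
  plan:
    - {"tx": 0.2,"ty": 0,"tz": 0.1,"rx": 0,"ry": 0,"rz": 0}
    - {"tx": 0,"ty": 0,"tz": 0,"rx": 0,"ry": 0,"rz": 0}
    - {"tx": 0,"ty": 0,"tz": 0,"rx": 0,"ry": 0,"rz": 0}
    - {"tx": 0,"ty": 0,"tz": 0,"rx": 0,"ry": 0,"rz": 0}
    - {"tx": 0,"ty": 0,"tz": 0,"rx": 0,"ry": 0,"rz": 0}
    - {"tx": 0,"ty": 0,"tz": 0,"rx": 0,"ry": 0,"rz": 0}

```text
time: 8.6
tool_pos: [582.5, 102.2, 158.4]
tcp_rot: [-3.141, 0.522, 3.031]
contact_force: [-7.4, 1.3, -5.2]
grip_width: 44.9
finger_force: 30.0
```

```bash
python3 go.py 1 -10;python3 go.py 2 15; python3 - <<'E'
from h import *
o=bot.get_obs();print(o)
E
```

```text
[582.2 102.2 158.3] n [ 0.861 -0.095  0.5  ] u [-0.497  0.055  0.866]
(array([-0.4,  0. , -0.2]), array([ 0.   , -0.001,  0.001]))
[560.7 104.6 145.8] n [ 0.861 -0.095  0.5  ] u [-0.497  0.055  0.866]
(array([-21.9,   2.4, -12.7]), array([ 0.78 , -0.088, -1.36 ]))
{'time': 8.6, 'joint_positions': array([ 0.10115304,  0.32630437,  1.90011504, -0.26406912,  0.41562301,
       -1.14433621]), 'dq': array([ 0.00184975,  0.0007118 ,  0.0017142 ,  0.00056325, -0.00090867,
        0.00025822]), 'tau': array([ -1.42403126, -42.53030777, -27.44313419,  -0.98352302,
        -4.73802924,  -0.05018903]), 'tool_pos': array([582.54710668, 102.22733023, 158.42405807]), 'tcp_rot': array([-3.14088712,  0.52223969,  3.03128724]), 'contact_force': array([-7.40282872,  1.28208611, -5.17038177]), 'moment': array([0.42182444, 2.04082459, 0.02520762]), 'finger_force': 29.993391036987305, 'grip_width': 44.85088875299045}
```

Call:
carry_out:
  plan:
    - {"tx": -4.3,"ty": 0.5,"tz": -2.5,"rx": 0,"ry": 0,"rz": 0}
    - {"tx": -4.3,"ty": 0.5,"tz": -2.5,"rx": 0,"ry": 0,"rz": 0}
    - {"tx": -10,"ty": 1.1,"tz": -5.8,"rx": 0,"ry": 0,"rz": 0}
    - {"tx": -10,"ty": 1.1,"tz": -5.8,"rx": 0,"ry": 0,"rz": 0}
    - {"tx": -10,"ty": 1.1,"tz": -5.8,"rx": 0,"ry": 0,"rz": 0}

```text
time: 9.1
tool_pos: [546.9, 107.1, 138.6]
tcp_rot: [3.14, 0.531, 3.031]
contact_force: [-0.2, 0.3, -1.8]
grip_width: 44.9
finger_force: 30.0
```

Call:
carry_out:
  plan:
    - {"tx": 0,"ty": 0,"tz": 0,"rx": 0.071,"ry": -0.008,"rz": -0.1236}
    - {"tx": 0,"ty": 0,"tz": 0,"rx": 0.071,"ry": -0.008,"rz": -0.1236}
    - {"tx": 0,"ty": 0,"tz": 0,"rx": 0.071,"ry": -0.008,"rz": -0.1236}
    - {"tx": 0,"ty": 0,"tz": 0,"rx": 0.071,"ry": -0.008,"rz": -0.1236}
    - {"tx": 0,"ty": 0,"tz": 0,"rx": 0.071,"ry": -0.008,"rz": -0.1236}
    - {"tx": 0,"ty": 0,"tz": 0,"rx": 0.071,"ry": -0.008,"rz": -0.1236}
    - {"tx": 0,"ty": 0,"tz": 0,"rx": 0.071,"ry": -0.008,"rz": -0.1236}
    - {"tx": 0,"ty": 0,"tz": 0,"rx": 0.071,"ry": -0.008,"rz": -0.1236}
    - {"tx": 0,"ty": 0,"tz": 0,"rx": 0.071,"ry": -0.008,"rz": -0.1236}
    - {"tx": 0,"ty": 0,"tz": 0,"rx": 0.071,"ry": -0.008,"rz": -0.1236}
    - {"tx": 0,"ty": 0,"tz": 0,"rx": 0.071,"ry": -0.008,"rz": -0.1236}
    - {"tx": 0,"ty": 0,"tz": 0,"rx": 0,"ry": 0,"rz": 0}

```text
time: 10.3
tool_pos: [547.0, 107.0, 138.6]
tcp_rot: [2.612, 0.0, 1.459]
contact_force: [0.3, -0.4, -2.7]
grip_width: 44.6
finger_force: 30.0
```

```bash
python3 go.py 2 8; python3 - <<'E'
from h import *
o=bot.get_obs();print(o["joint_positions"].round(2),o["contact_force"])
E
```

```text
[566.7 104.  149.3] n [ 0.861 -0.095  0.5  ] u [-0.497  0.055  0.866]
(array([19.7, -3. , 10.6]), array([0.001, 0.006, 0.002]))
[ 0.12  0.31  2.01 -0.38  0.33  0.56] [ 0.30716254 -0.41211    -2.74015385]
```

Call:
carry_out:
  plan:
    - {"tx": 6.6,"ty": -1,"tz": 3.5,"rx": 0.001,"ry": 0.006,"rz": 0.002}
    - {"tx": 6.6,"ty": -1,"tz": 3.5,"rx": 0,"ry": 0,"rz": 0}
    - {"tx": 6.6,"ty": -1,"tz": 3.5,"rx": 0,"ry": 0,"rz": 0}
    - {"tx": 2.6,"ty": -0.3,"tz": 1.5,"rx": 0,"ry": 0,"rz": 0}
    - {"tx": 2.6,"ty": -0.3,"tz": 1.5,"rx": 0,"ry": 0,"rz": 0}
    - {"tx": 2.6,"ty": -0.3,"tz": 1.5,"rx": 0,"ry": 0,"rz": 0}
    - {"tx": 2.6,"ty": -0.3,"tz": 1.5,"rx": 0,"ry": 0,"rz": 0}
    - {"tx": 1.7,"ty": -0.2,"tz": 1,"rx": 0,"ry": 0,"rz": 0}
    - {"tx": 0,"ty": 0,"tz": 0,"rx": 0,"ry": 0,"rz": 0}
    - {"tx": 0,"ty": 0,"tz": 0,"rx": 0,"ry": 0,"rz": 0}

```text
time: 11.3
tool_pos: [576.5, 102.2, 154.0]
tcp_rot: [2.624, 0.002, 1.462]
contact_force: [-2.9, -0.4, -3.7]
grip_width: 45.1
finger_force: 30.0
```

```bash
python3 go.py 2 -10
```

```text
[582.2 102.2 158.3] n [ 0.861 -0.095  0.5  ] u [-0.497  0.055  0.866]
(array([5.7, 0. , 4.2]), array([ 0.001, -0.006, -0.001]))
```

Call:
carry_out:
  plan:
    - {"tx": 1.5,"ty": -0.1,"tz": 1,"rx": 0,"ry": -0.003,"rz": 0}
    - {"tx": 1.5,"ty": -0.1,"tz": 1,"rx": 0,"ry": 0,"rz": 0}
    - {"tx": 1.3,"ty": 0,"tz": 0.9,"rx": 0,"ry": 0,"rz": 0}
    - {"tx": 0.9,"ty": 0,"tz": 0.6,"rx": 0,"ry": 0,"rz": 0}
    - {"tx": 0,"ty": 0,"tz": 0,"rx": 0,"ry": 0,"rz": 0}
    - {"tx": 0,"ty": 0,"tz": 0,"rx": 0,"ry": 0,"rz": 0}

```text
time: 11.9
tool_pos: [581.8, 101.8, 157.5]
tcp_rot: [2.621, 0.002, 1.461]
contact_force: [-3.3, -1.5, -6.6]
grip_width: 44.9
finger_force: 30.0
```

Call:
carry_out:
  plan:
    - {"tx": 0.5,"ty": 0,"tz": 0.3,"rx": 0,"ry": 0,"rz": 0}
    - {"tx": 0,"ty": 0,"tz": 0,"rx": 0,"ry": 0,"rz": 0}

```text
time: 12.1
tool_pos: [582.5, 101.9, 158.0]
tcp_rot: [2.621, 0.002, 1.461]
contact_force: [-4.5, -0.7, -7.4]
grip_width: 45.0
finger_force: 30.0
```

Call:
carry_out:
  plan:
    - {"tx": 0.5,"ty": 0,"tz": 0.3,"rx": 0,"ry": 0,"rz": 0}
    - {"tx": 0,"ty": 0,"tz": 0,"rx": 0,"ry": 0,"rz": 0}

```text
time: 12.3
tool_pos: [582.5, 101.9, 158.0]
tcp_rot: [2.622, 0.002, 1.461]
contact_force: [-5.7, -0.9, -7.5]
grip_width: 45.0
finger_force: 30.0
```

Call:
carry_out:
  plan:
    - {"tx": 0.4,"ty": 0,"tz": 0.3,"rx": 0,"ry": 0,"rz": 0}
    - {"tx": 0,"ty": 0,"tz": 0,"rx": 0,"ry": 0,"rz": 0}
    - {"tx": 0,"ty": 0,"tz": 0,"rx": 0,"ry": 0,"rz": 0}
    - {"tx": 0,"ty": 0,"tz": 0,"rx": 0,"ry": 0,"rz": 0}
    - {"tx": 0,"ty": 0,"tz": 0,"rx": 0,"ry": 0,"rz": 0}

```text
time: 12.8
tool_pos: [582.6, 101.9, 158.1]
tcp_rot: [2.622, 0.002, 1.461]
contact_force: [-6.1, -0.8, -6.7]
grip_width: 45.0
finger_force: 30.0
```

```bash
python3 go.py 2 -10
```

```text
[582.2 102.2 158.3] n [ 0.861 -0.095  0.5  ] u [-0.497  0.055  0.866]
(array([-0.4,  0.4,  0.2]), array([ 0.002, -0.005, -0.001]))
```

Call:
carry_out:
  plan:
    - {"tx": -4.3,"ty": 0.5,"tz": -2.5,"rx": 0,"ry": 0,"rz": 0}
    - {"tx": -4.3,"ty": 0.5,"tz": -2.5,"rx": 0,"ry": 0,"rz": 0}
    - {"tx": -10,"ty": 1.1,"tz": -5.8,"rx": 0,"ry": 0,"rz": 0}
    - {"tx": -10,"ty": 1.1,"tz": -5.8,"rx": 0,"ry": 0,"rz": 0}
    - {"tx": -10,"ty": 1.1,"tz": -5.8,"rx": 0,"ry": 0,"rz": 0}

```text
time: 13.3
tool_pos: [547.1, 107.1, 138.5]
tcp_rot: [2.613, -0.001, 1.463]
contact_force: [0.2, -1.4, -2.8]
grip_width: 44.6
finger_force: 30.0
```

Call:
carry_out:
  plan:
    - {"tx": 0,"ty": 0,"tz": 0,"rx": 0.071,"ry": -0.008,"rz": -0.1236}
    - {"tx": 0,"ty": 0,"tz": 0,"rx": 0.071,"ry": -0.008,"rz": -0.1236}
    - {"tx": 0,"ty": 0,"tz": 0,"rx": 0.071,"ry": -0.008,"rz": -0.1236}
    - {"tx": 0,"ty": 0,"tz": 0,"rx": 0.071,"ry": -0.008,"rz": -0.1236}
    - {"tx": 0,"ty": 0,"tz": 0,"rx": 0.071,"ry": -0.008,"rz": -0.1236}
    - {"tx": 0,"ty": 0,"tz": 0,"rx": 0.071,"ry": -0.008,"rz": -0.1236}
    - {"tx": 0,"ty": 0,"tz": 0,"rx": 0.071,"ry": -0.008,"rz": -0.1236}
    - {"tx": 0,"ty": 0,"tz": 0,"rx": 0.071,"ry": -0.008,"rz": -0.1236}
    - {"tx": 0,"ty": 0,"tz": 0,"rx": 0.071,"ry": -0.008,"rz": -0.1236}
    - {"tx": 0,"ty": 0,"tz": 0,"rx": 0.071,"ry": -0.008,"rz": -0.1236}
    - {"tx": 0,"ty": 0,"tz": 0,"rx": 0.071,"ry": -0.008,"rz": -0.1236}
    - {"tx": 0,"ty": 0,"tz": 0,"rx": 0,"ry": 0,"rz": 0}

```text
time: 14.5
tool_pos: [547.2, 107.0, 138.5]
tcp_rot: [-3.139, -0.53, -0.109]
contact_force: [0.2, 0.5, -2.7]
grip_width: 44.9
finger_force: 30.0
```

```bash
python3 go.py 3 8; python3 - <<'E'
from h import *
o=bot.get_obs();print(o["joint_positions"].round(2),o["contact_force"])
E
```

```text
[566.7 104.  149.3] n [ 0.861 -0.095  0.5  ] u [-0.497  0.055  0.866]
(array([19.5, -3. , 10.8]), array([-0.002,  0.007, -0.002]))
[ 0.12  0.31  2.01 -0.36  0.32  2.12] [ 0.18596297  0.48208901 -2.71201961]
```

Call:
carry_out:
  plan:
    - {"tx": 6.6,"ty": -1,"tz": 3.6,"rx": 0,"ry": 0,"rz": 0}
    - {"tx": 6.6,"ty": -1,"tz": 3.6,"rx": 0,"ry": 0,"rz": 0}
    - {"tx": 6.6,"ty": -1,"tz": 3.6,"rx": 0,"ry": 0,"rz": 0}
    - {"tx": 2.6,"ty": -0.3,"tz": 1.5,"rx": 0,"ry": 0,"rz": 0}
    - {"tx": 2.6,"ty": -0.3,"tz": 1.5,"rx": 0,"ry": 0,"rz": 0}
    - {"tx": 2.6,"ty": -0.3,"tz": 1.5,"rx": 0,"ry": 0,"rz": 0}
    - {"tx": 2.6,"ty": -0.3,"tz": 1.5,"rx": 0,"ry": 0,"rz": 0}
    - {"tx": 1.7,"ty": -0.2,"tz": 1,"rx": 0,"ry": 0,"rz": 0}
    - {"tx": 0,"ty": 0,"tz": 0,"rx": 0,"ry": 0,"rz": 0}
    - {"tx": 0,"ty": 0,"tz": 0,"rx": 0,"ry": 0,"rz": 0}

```text
time: 15.5
tool_pos: [576.4, 101.9, 153.8]
tcp_rot: [3.141, -0.523, -0.108]
contact_force: [-2.3, 0.4, -3.2]
grip_width: 44.7
finger_force: 30.0
```

```bash
python3 go.py 3 -10
```

```text
[582.2 102.2 158.3] n [ 0.861 -0.095  0.5  ] u [-0.497  0.055  0.866]
(array([5.8, 0.3, 4.5]), array([ 0.   , -0.001, -0.002]))
```

Call:
carry_out:
  plan:
    - {"tx": 1.5,"ty": 0.1,"tz": 1.1,"rx": 0,"ry": 0,"rz": 0}
    - {"tx": 1.5,"ty": 0.1,"tz": 1.1,"rx": 0,"ry": 0,"rz": 0}
    - {"tx": 1.5,"ty": 0,"tz": 1.1,"rx": 0,"ry": 0,"rz": 0}
    - {"tx": 1.3,"ty": 0,"tz": 0.9,"rx": 0,"ry": 0,"rz": 0}
    - {"tx": 0.5,"ty": 0,"tz": 0.3,"rx": 0,"ry": 0,"rz": 0}
    - {"tx": 0,"ty": 0,"tz": 0,"rx": 0,"ry": 0,"rz": 0}

```text
time: 16.1
tool_pos: [582.3, 101.8, 157.9]
tcp_rot: [3.141, -0.522, -0.108]
contact_force: [-5.2, -0.8, -6.0]
grip_width: 44.9
finger_force: 30.0
```

Call:
carry_out:
  plan:
    - {"tx": 0.4,"ty": 0,"tz": 0.2,"rx": 0,"ry": 0,"rz": 0}
    - {"tx": 0,"ty": 0,"tz": 0,"rx": 0,"ry": 0,"rz": 0}

```text
time: 16.3
tool_pos: [582.3, 101.8, 157.9]
tcp_rot: [3.141, -0.521, -0.108]
contact_force: [-6.4, -1.8, -5.5]
grip_width: 44.8
finger_force: 30.0
```

Call:
carry_out:
  plan:
    - {"tx": 0.2,"ty": 0,"tz": 0.1,"rx": 0,"ry": 0,"rz": 0}
    - {"tx": 0,"ty": 0,"tz": 0,"rx": 0,"ry": 0,"rz": 0}
    - {"tx": 0,"ty": 0,"tz": 0,"rx": 0,"ry": 0,"rz": 0}
    - {"tx": 0,"ty": 0,"tz": 0,"rx": 0,"ry": 0,"rz": 0}
    - {"tx": 0,"ty": 0,"tz": 0,"rx": 0,"ry": 0,"rz": 0}

```text
time: 16.8
tool_pos: [582.4, 101.9, 157.9]
tcp_rot: [3.14, -0.521, -0.108]
contact_force: [-7.4, -0.8, -5.9]
grip_width: 44.9
finger_force: 30.0
```

Call:
carry_out:
  plan:
    - {"tx": -4.3,"ty": 0.5,"tz": -2.5,"rx": 0,"ry": 0,"rz": 0}
    - {"tx": -4.3,"ty": 0.5,"tz": -2.5,"rx": 0,"ry": 0,"rz": 0}
    - {"tx": -10,"ty": 1.1,"tz": -5.8,"rx": 0,"ry": 0,"rz": 0}
    - {"tx": -10,"ty": 1.1,"tz": -5.8,"rx": 0,"ry": 0,"rz": 0}
    - {"tx": -10,"ty": 1.1,"tz": -5.8,"rx": 0,"ry": 0,"rz": 0}
    - {"tx": -10,"ty": 1.1,"tz": -5.8,"rx": 0,"ry": 0,"rz": 0}

```text
time: 17.4
tool_pos: [537.0, 108.3, 132.6]
tcp_rot: [-3.139, -0.53, -0.108]
contact_force: [0.1, 0.3, -2.9]
grip_width: 45.1
finger_force: 30.0
```

Call:
carry_out:
  plan:
    - {"tx": 0,"ty": 0,"tz": 25,"rx": 0,"ry": 0,"rz": 0}
    - {"tx": -17.6,"ty": 16.5,"tz": 25,"rx": 0.007,"ry": 0.066,"rz": 0}
    - {"tx": -17.6,"ty": 16.5,"tz": 25,"rx": 0.007,"ry": 0.066,"rz": 0}
    - {"tx": -17.6,"ty": 16.5,"tz": 20,"rx": 0.007,"ry": 0.066,"rz": 0}
    - {"tx": -17.6,"ty": 16.5,"tz": 15,"rx": 0.007,"ry": 0.066,"rz": 0}
    - {"tx": -17.6,"ty": 16.5,"tz": 15,"rx": 0.007,"ry": 0.066,"rz": 0}
    - {"tx": -17.6,"ty": 16.5,"tz": 12,"rx": 0.007,"ry": 0.066,"rz": 0}
    - {"tx": -17.6,"ty": 16.5,"tz": 0,"rx": 0.007,"ry": 0.066,"rz": 0}
    - {"tx": -17.6,"ty": 16.5,"tz": 0,"rx": 0.007,"ry": 0.066,"rz": 0}
    - {"tx": 0,"ty": 0,"tz": 0,"rx": 0,"ry": 0,"rz": 0}
    - {"tx": 0,"ty": 0,"tz": 0,"rx": 0,"ry": 0,"rz": 0}

```text
time: 18.5
tool_pos: [396.0, 239.9, 268.6]
tcp_rot: [-3.142, 0.001, -0.107]
contact_force: [-0.2, -0.2, -2.7]
grip_width: 44.7
finger_force: 30.0
```

```bash
python3 - <<'E'
from h import *
import pickle
o=bot.get_obs();print(o["tool_pos"],o["tcp_rot"],o["joint_positions"].round(2))
m=bot.camera_model("wrist"); im=bot.capture("wrist")[:,:,::-1]
cv2.imwrite("pics/w2.png",im); pickle.dump(m,open("w2.pkl","wb"))
for z in (6,22): print(proj(m,(470,238,z)))
E
```

```text
[396.0041126  239.86404934 268.58705705] [-3.14150501e+00  1.35793759e-03 -1.06779510e-01] [0.38 0.2  1.61 0.   1.34 2.06]
[314.86157588 101.38030049]
[314.65329617 101.4074966 ]
```

View pics/w2.png

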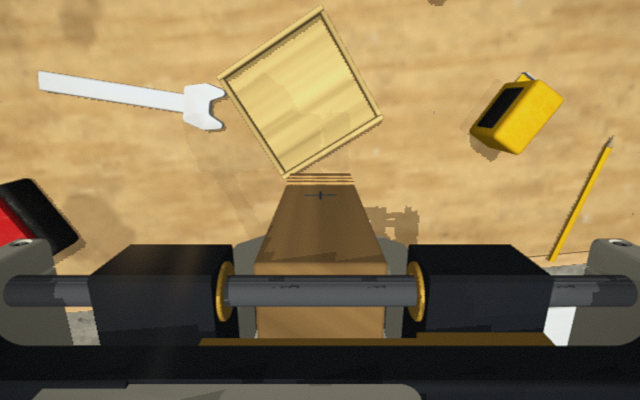

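The wrist view shows the tray's rim corners at (322,8), (382,118), (287,178) and (219,77), and the blank hanging straight with three notches and its cross at (320,195).

```bash
python3 - <<'E'
from go import *
import pickle
m=pickle.load(open("w2.pkl","rb")); o=bot.get_obs()
q=np.array([ray(m,p,22) for p in [(322,8),(382,118),(287,178),(219,77)]]);print(q.round(1),q.mean(0),np.linalg.norm(np.roll(q,1,0)-q,axis=1),(q[0]+q[2])/2,(q[1]+q[3])/2)
T=Ro.from_euler("xyz",o["tcp_rot"]); B=T*(Ro.from_euler("z",np.pi/2)*Ro.from_euler("x",np.pi)).inv()
for c in [(0,22.5,65),(22.5,22.5,0),(-22.5,22.5,0)]: print(proj(m,o["tool_pos"]+B.apply(np.array(c)-[0,0,H])))
print(q.mean(0)-o["tool_pos"])
E
```

```text
[[564.2 219.5  22. ]
 [443.2 162.5  22. ]
 [384.6 281.5  22. ]
 [507.8 341.8  22. ]] [474.958421   251.31157699  22.        ] [134.70876404 133.771841   132.64127224 137.09763735] [474.43163751 250.4876284   22.        ] [475.48520449 252.13552558  22.        ]
[320.61226926 196.32899337]
[350.40009046 173.17240962]
[290.64881774 173.21354191]
[  79.20946845   11.83958432 -246.4516129 ]
```

Call:
carry_out:
  plan:
    - {"tx": 26.4,"ty": 3.8,"tz": 0,"rx": 0,"ry": 0,"rz": 0}
    - {"tx": 26.4,"ty": 3.8,"tz": 0,"rx": 0,"ry": 0,"rz": 0}
    - {"tx": 26.4,"ty": 3.8,"tz": 0,"rx": 0,"ry": 0,"rz": 0}
    - {"tx": 0,"ty": 0,"tz": -25,"rx": 0,"ry": 0,"rz": 0}
    - {"tx": 0,"ty": 0,"tz": -35,"rx": 0,"ry": 0,"rz": 0}
    - {"tx": 0,"ty": 0,"tz": -35,"rx": 0,"ry": 0,"rz": 0}
    - {"tx": 0,"ty": 0,"tz": -30,"rx": 0,"ry": 0,"rz": 0}
    - {"tx": 0,"ty": 0,"tz": -20,"rx": 0,"ry": 0,"rz": 0}
    - {"tx": 0,"ty": 0,"tz": -12,"rx": 0,"ry": 0,"rz": 0}
    - {"tx": 0,"ty": 0,"tz": -7,"rx": 0,"ry": 0,"rz": 0}
    - {"tx": 0,"ty": 0,"tz": 0,"rx": 0,"ry": 0,"rz": 0}
    - {"tx": 0,"ty": 0,"tz": 0,"rx": 0,"ry": 0,"rz": 0}

```text
time: 19.75
tool_pos: [474.5, 251.1, 104.9]
tcp_rot: [3.141, 0.005, -0.108]
contact_force: [-0.2, -0.4, -3.0]
grip_width: 45.3
finger_force: 30.0
```

Call:
carry_out:
  plan:
    - {"tx": 0,"ty": 0,"tz": -1.5,"rx": 0,"ry": 0,"rz": 0}
    - {"tx": 0,"ty": 0,"tz": -1,"rx": 0,"ry": 0,"rz": 0}
    - {"tx": 0,"ty": 0,"tz": 0,"rx": 0,"ry": 0,"rz": 0}

```text
time: 20.05
tool_pos: [473.8, 251.0, 101.7]
tcp_rot: [3.141, 0.006, -0.107]
contact_force: [0.0, -0.4, -3.0]
grip_width: 45.0
finger_force: 30.0
```

Call:
carry_out:
  plan:
    - {"tx": 1,"ty": 0,"tz": -0.8,"rx": 0,"ry": -0.005,"rz": 0}
    - {"tx": 0,"ty": 0,"tz": -0.8,"rx": 0,"ry": 0,"rz": 0}
    - {"tx": 0,"ty": 0,"tz": -0.5,"rx": 0,"ry": 0,"rz": 0}
    - {"tx": 0,"ty": 0,"tz": 0,"rx": 0,"ry": 0,"rz": 0}
    - {"tx": 0,"ty": 0,"tz": 0,"rx": 0,"ry": 0,"rz": 0}

```text
time: 20.55
tool_pos: [474.8, 251.0, 99.7]
tcp_rot: [3.141, 0.001, -0.108]
contact_force: [-0.9, -0.6, 4.1]
grip_width: 44.8
finger_force: 30.0
```

Call:
carry_out:
  plan:
    - {"tx": 0,"ty": 0,"tz": 0,"rx": 0,"ry": 0,"rz": 0}
    - {"tx": 0,"ty": 0,"tz": 0,"rx": 0,"ry": 0,"rz": 0}
    - {"tx": 0,"ty": 0,"tz": 0,"rx": 0,"ry": 0,"rz": 0}
    - {"tx": 0,"ty": 0,"tz": 0,"rx": 0,"ry": 0,"rz": 0}
    - {"tx": 0,"ty": 0,"tz": 0,"rx": 0,"ry": 0,"rz": 0}
    - {"tx": 0,"ty": 0,"tz": 0,"rx": 0,"ry": 0,"rz": 0}
    - {"tx": 0,"ty": 0,"tz": 0,"rx": 0,"ry": 0,"rz": 0}
    - {"tx": 0,"ty": 0,"tz": 0,"rx": 0,"ry": 0,"rz": 0}
    - {"tx": 0,"ty": 0,"tz": 0,"rx": 0,"ry": 0,"rz": 0}
  gripper: 0

```text
time: 21.45
tool_pos: [474.7, 250.9, 99.3]
tcp_rot: [3.141, 0.002, -0.108]
contact_force: [-0.1, -0.3, -0.6]
grip_width: 91.8
finger_force: 0.0
```

Call:
carry_out:
  plan:
    - {"tx": 0,"ty": 0,"tz": 15,"rx": 0,"ry": 0,"rz": 0}
    - {"tx": 0,"ty": 0,"tz": 30,"rx": 0,"ry": 0,"rz": 0}
    - {"tx": 0,"ty": 0,"tz": 40,"rx": 0,"ry": 0,"rz": 0}
    - {"tx": 0,"ty": 0,"tz": 40,"rx": 0,"ry": 0,"rz": 0}
    - {"tx": 0,"ty": 0,"tz": 30,"rx": 0,"ry": 0,"rz": 0}
    - {"tx": 0,"ty": 0,"tz": 0,"rx": 0,"ry": 0,"rz": 0}
    - {"tx": 0,"ty": 0,"tz": 0,"rx": 0,"ry": 0,"rz": 0}

```text
time: 22.15
tool_pos: [474.7, 250.9, 254.5]
tcp_rot: [3.141, 0.001, -0.108]
contact_force: [-0.5, -1.0, -1.0]
grip_width: 92.0
finger_force: 0.0
```

```bash
python3 - <<'E'
from h import *
d=bot.capture("side")[:,:,::-1];s=bot.capture("scene")[:,:,::-1]
c=lambda im,x,y,w,h,k:cv2.resize(im[y:y+h,x:x+w],None,fx=k,fy=k,interpolation=cv2.INTER_CUBIC)
cv2.imwrite("pics/end.png",np.hstack([c(d,220,100,160,200,2.5),c(s,170,120,160,200,2.5)]))
E
```

```text
(no output)
```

View pics/end.png

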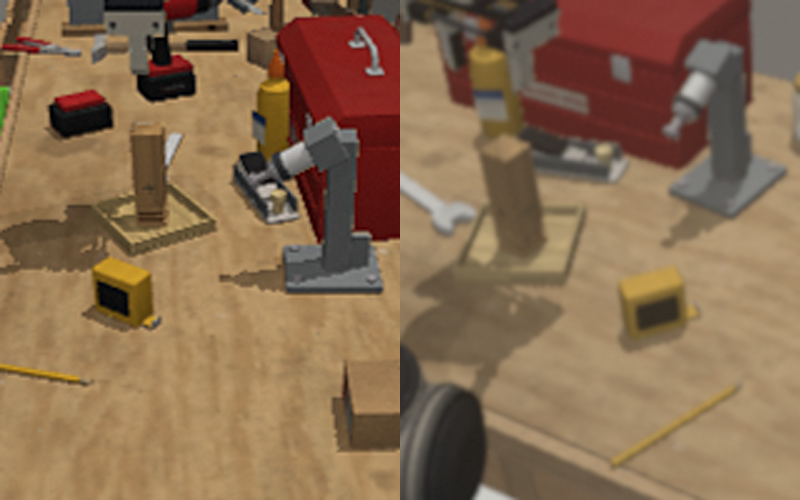

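The blank stands upright in the middle of the tray (side crop (150,180), scene crop (515,200)). The gripper is clear above it and nothing else has moved.

```bash
python3 -c "
from plant import bot
print(bot.close_job())"
```

```text
the job is handed in; nothing more can be done
None
```

The job is handed in: sides one, two and three were each pressed to the plunger's stop in order and held for at least half a second, and the blank now stands upright, released, in the middle of the tray, with no bystander disturbed in the final pictures.

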